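Pass the swab-vial rack through the drop gate

ROBOT

A 7-joint arm with a two-finger parallel gripper is mounted at the origin on the work surface. World frame = base frame: x ahead of the robot, y to its left, z up, the work surface at z = 0. Lengths are in m, angles in degrees, forces in N, time in s.
With the tool pointing down it reaches from about 0.4 to 0.85 m from the base axis. Payload 6.9 kg.
Tool frame: the origin (TCP) lies at the very end of the fingers, on their centre line; the grasp point (between the pads) lies 19 mm behind it; z points along the fingers, y is the direction in which the jaws open and shut (so a half turn about z gives the same grasp; the last joint's range is limited). The gripper opens to 85 mm and grips with 20 to 120 N. Pads are 22 mm wide; open, the fingers measure 114 mm over their backs; the gripper's body (76 mm by 85 mm) begins 54 mm behind the grasp point. The pads swing forward as they close: fully open they stand 13 mm farther back than shut.
Start: joints at [76.519, 29.078, -13.613, 85.955, 7.202, 65.827, -8.869], TCP at [0.209, -0.589, 0.195] pointing down, gripper open.
Joint ranges: [-176.47, 176.47], [-13.61, 117.27], [-81.72, 77.17], [0.22, 143.17], [-87.28, 267.28], [10, 112.55], [-165.47, 165.47]. Speed limits (degrees/s): [136.94, 136.94, 180, 180, 180, 180, 180].

INTERFACE

Orientations are given as [roll, pitch, yaw] about the fixed x, y, z axes, in that order (R = Rz(yaw) Ry(pitch) Rx(roll)).
In Python, from workcell import robot, read_camera, get_calibration gives the robot as it stands.
- The arm moves only by the shell command python3 -m pendant 'ROWS' [FORCE]. ROWS is text: rows parted by semicolons, each of 5 numbers parted by spaces: the closure in counts, from 0 (fully open) to 255 (shut), then the shift along the tool's x, y, z in mm, then the turn about the tool's z in rad. In form: gripper tx ty tz yaw; .... A call has 1 to 12 rows; each row is the pose to reach, as a shift and turn from the pose measured when the call began, along the tool's axes at that moment; what a row does not reach only later rows make up. A row lasts 1/8 s, in which the tool goes at most 62.5 mm and 10.7 degrees, less where a joint would pass 70% of its speed; a pose out of reach is approached as far as the arm can. A call with a gripper value outside its range is refused whole. The fingers move at their own pace and stop on an object; FORCE is the grip in N (left out, the last holds). Time passes only in rows, so rows that repeat a pose let the fingers close. It gives the time, the measured TCP pose, the force and the opening at its end, in the units of the state.
- robot.state(): the state, without advancing time (a new reading comes with each control period).
- read_camera(name): name is "side" or "top"; returns the picture (400x640x3 uint8, blue, green, red); there is no depth.
- get_calibration(name): a dict with "intrinsics" (3x3 intrinsics, pixels), "position" and "orientation" of the camera in the world. Camera axes: x right, y down, z forward; pixel columns grow to the right and rows downward; lengths in m; the calibration is good to about 2 mm. A picture is of the moment at which its call begins. get_calibration takes no time and is no camera call.
- robot.job_done(): hands the job in, once; it reports no verdict.
The state is a dict: "t": time; "qpos": joint angles; "qd": joint speeds; "joint_torque": joint torques, N m; "tcp_pos": TCP position; "eef_rot": TCP orientation; "ft_force": force on the tool from outside, world axes, zero at the start; "wrist_torque": the same for the moment, N m; "width": opening from 0.0 (shut) to 1.0 (fully open).
Only numpy, scipy, OpenCV 4.12 (cv2) and the standard library are available. Lean on these libraries where they do the work, as an engineer would, in place of code of your own. Each camera call takes 0.05 s, during which the arm holds its last target.

TASK

Press the wide bar beside the chute with one fingertip so that the hinged gate drops below the chute floor, and keep it down while another fingertip pushes the vial rack along the chute until the rack is wholly past the gate. Then let the bar up so that the gate stands closed behind the rack, and move clear. Never lift or tip the rack, force it against the gate or let the gate come up under it, and leave everything else on the desk where it is.

Things in the scene. Friction and masses are not known exactly. Their poses are not given: they have to be found in the camera images.
- chute: Fixed aluminium chute. Origin on the desk under the middle of the gate slot; +y is the way the rack must go, +x away from the robot, z up. Floor top 60 mm above the desk, 70 mm wide between 5 mm thick walls (inner faces x = -35, +35 mm), wall tops at 78 mm. Entry end open at y = -208 mm. The gate slot runs across the floor at y = 0, 16 mm wide.
- end_stop (a point): Middle of the inner face of the chute's end stop: chute y = +133 mm, x = 0, on the floor 60 mm above the desk. The stop rises to 92 mm. The rack fits between gate and stop with about 40 mm to spare.
- rack: Loose white plastic vial rack with six capped vials fixed in it, about 0.22 kg, 64 mm wide (its x) by 90 mm long (its y); block 28 mm high, vial caps reach 50 mm. Origin at the centre of its underside, so its ends lie 45 mm either side along y. It starts on the chute floor, aligned with the chute, before the gate (chute y < 0).
- gate: Steel gate on an axle parallel to the chute, on its robot side. Origin on the axle at chute x = -170, y = 0, z = 80 mm; at rest its axes are the chute's. Pressing the bar turns it about +y, at most 0.24 rad; a spring returns it. One rigid piece: press bar, and an arm under the chute floor carrying the blade. Pushing the rack at it cannot open it.
- press_bar (a point): Middle of the press bar's top: smooth steel plate 4 mm thick, chute x -120 to -51 mm, y -197 to +68 mm. At rest this point is 91 mm above the desk, the bar rising 0.13 rad towards the chute. Pressed here by 15 mm (to 76) the blade is below the floor; it stops at 20 mm (71). Takes about 4 N at first, 7 N at the stop. A fingertip can slide along it.
- blade_top (a point): Middle of the blade's top edge. Upright steel plate, chute x = -30 to +5 mm, 6 mm thick along y, standing through the slot at chute y = 0. At rest this point is 78 mm above the desk (18 mm above the chute floor); it moves down about 1.9 times as far as the middle of the press bar.
- jar: Bystander: small white jar, 52 mm across, 65 mm high, beyond the chute; origin at its underside.
- tape_roll: Bystander: cardboard tape roll lying flat, 72 mm across, 22 mm high, beyond the chute; origin at its underside.
- vial: Bystander: single capped vial standing beyond the chute, 24 mm across, 58 mm high; origin at its underside.
- stapler: Bystander: black stapler, 36 by 120 mm, 38 mm high, on the desk to the left; origin at its underside.
- mug: Bystander: white mug, 80 mm across, 90 mm high, to the left; origin at its underside.
- sanitizer: Bystander: clear bottle, 66 mm across, 170 mm high, to the right; origin at its underside.
- books: Bystander: two books stacked, 150 by 210 mm, 43 mm high, to the right; origin at the centre of their underside.
Mind the look-alikes: they are no part of the job. What is shaped like the rack but orange is not meant.

How it is judged (in metres and radians):
On the way, in this order (a step that is already met when the one before it is completed fails the run):
1. with the rack still before the gate, a fingertip holds the gate fully down (y of rack in the frame of chute below -0.052 m and z of blade_top in the frame of chute below 0.057 m and contact force between the fingers and gate above 1 N), for 0.1 s.
2. the rack is over the gate slot while a fingertip still holds the gate down (y of rack in the frame of chute between -0.02 and 0.04 m and z of blade_top in the frame of chute below 0.058 m and contact force between the fingers and gate above 1 N), for 0.1 s.
At the end, for the whole second after the job is handed in: The rack stands still, level on the chute floor, wholly beyond the gate (its rear end past the blade, its centre more than 47.5 mm beyond the middle of the slot), and the gate is up behind it (blade top within 4 mm of its full height) (y of rack in the frame of chute above 0.0475 m and z of rack in the frame of chute between 0.056 and 0.064 m and angle between rack's own z axis and vertical below 0.08 rad and z of blade_top in the frame of chute above 0.074 m and linear speed of rack below 0.02 m/s); the robot touches nothing.
It fails at once if the rack is lifted more than 10 mm or tipped more than 0.25 rad (z of rack in the frame of chute above 0.07 m or angle between rack's own z axis and vertical above 0.25 rad).
It fails at once if the rack is forced against the gate, or the gate comes up under it (more than 2 N between them) (contact force between rack and gate above 2 N).
It fails at once if a bystander is moved more than 20 mm (distance of any of jar, tape_roll, vial, stapler, mug, sanitizer, books from where it was at the start of the episode above 0.02 m).
It also fails if it takes over 40 s, if anything falls off the work surface, if the arm or the gripper's body presses on something with over 40 N, if the wrist force passes 120 N, or if a joint passes its speed limit or range.

## Working session

There is one attempt and no reset: what is moved stays moved. The work goes in short steps, Python scripts to look and compute and a shell command to move; the robot and the scene stay as the last step left them, time stands still between calls to the robot, and variables do not carry over. Pictures are saved under pics/ and viewed, and the job is handed in when it is done.

```bash
ls; mkdir -p pics
python3 - <<'E'
from workcell import robot, read_camera, get_calibration
import cv2
for n in ("side","top"):
    cv2.imwrite(f"pics/{n}0.png",read_camera(n)); print(n,get_calibration(n))
print(robot.state())
E
```

```text
pics
side {'intrinsics': array([[408.27358951,   0.        , 326.75144651],
       [  0.        , 408.27358951, 206.48701284],
       [  0.        ,   0.        ,   1.        ]]), 'position': array([0.32284786, 0.68257909, 0.90505652]), 'orientation': array([-137.79621306,    0.98025337, -156.77195772])}
top {'intrinsics': array([[369.30342724,   0.        , 313.88049434],
       [  0.        , 369.30342724, 194.39800989],
       [  0.        ,   0.        ,   1.        ]]), 'position': array([ 0.44385869, -0.02782465,  1.01606018]), 'orientation': array([-169.10445381,   -0.38565193,  -90.34744087])}
{'t': 0.1, 'qpos': array([ 76.51860993,  29.12114697, -13.60886091,  86.00221168,
         7.20351612,  65.82591229,  -8.86931847]), 'qd': array([ 0.06930527, -0.08965152,  0.03719619, -0.17626794,  0.05346384,
       -0.04446458,  0.06229268]), 'joint_torque': array([-4.08232037e-03, -6.21837330e+01, -2.19495624e+00, -2.50209260e+01,
        1.23696137e-02,  7.68779515e-03, -1.82827279e-05]), 'tcp_pos': array([ 0.20864919, -0.58862055,  0.19421625]), 'eef_rot': array([-1.79909653e+02,  3.00828828e-03,  1.95267491e+01]), 'ft_force': array([-0.11781714,  0.05348399, -0.16991996]), 'wrist_torque': array([ 0.02698074,  0.0109881 , -0.01815921]), 'width': 1.0048767625437884}
```

View pics/side0.png

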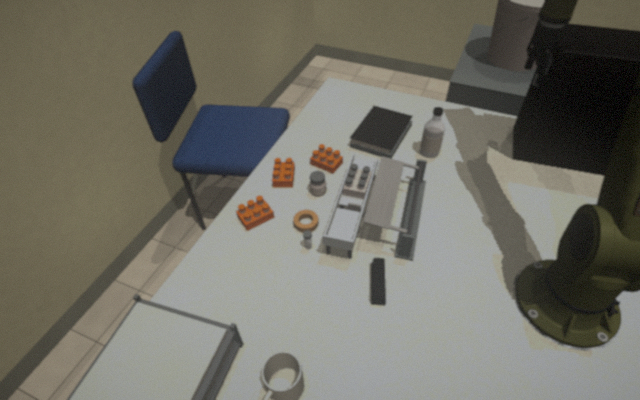

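View pics/top0.png

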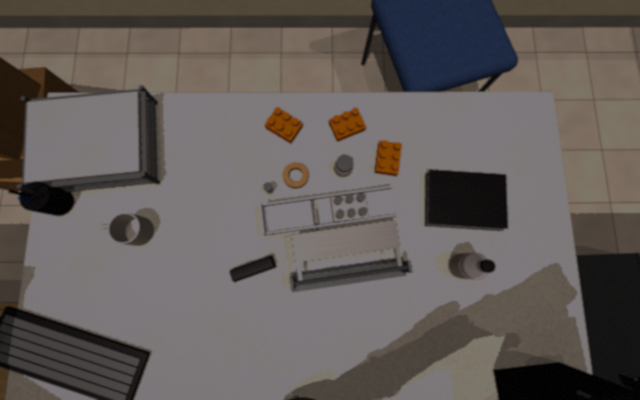

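Run:
```python
import cv2
a=cv2.imread("pics/top0.png")[170:300,240:420]
cv2.imwrite("pics/topz.png",cv2.resize(a,None,fx=4.4,fy=4.4,interpolation=cv2.INTER_CUBIC))
a=cv2.imread("pics/side0.png")[140:270,290:440]
cv2.imwrite("pics/sidez.png",cv2.resize(a,None,fx=4.4,fy=4.4,interpolation=cv2.INTER_CUBIC))
```

```text
(no output)
```

View pics/topz.png

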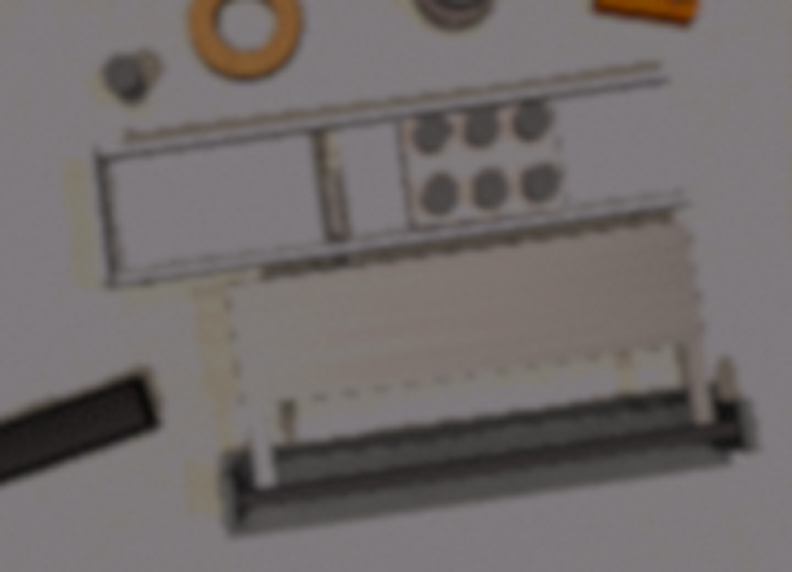

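View pics/sidez.png

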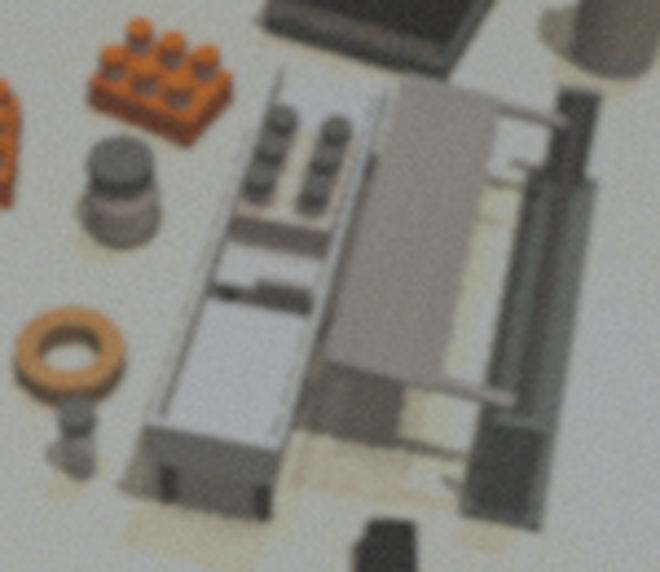

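```bash
cat > h.py <<'E'
import numpy as np
from scipy.spatial.transform import Rotation as R
from scipy.optimize import least_squares
from workcell import get_calibration
C={n:get_calibration(n) for n in("top","side")}
def proj(n,P):
    c=C[n]; q=(np.atleast_2d(P)-c["position"])@R.from_euler("xyz",c["orientation"],degrees=True).as_matrix()
    u=q@c["intrinsics"].T; return u[:,:2]/u[:,2:]
def ch(p,P):  # chute->world
    P=np.atleast_2d(P); return P@R.from_euler("z",p[2]).as_matrix().T+[p[0],p[1],0]
def ray(n,uv,z):
    c=C[n]; d=R.from_euler("xyz",c["orientation"],degrees=True).as_matrix()@np.linalg.solve(c["intrinsics"],[*uv,1])
    return c["position"]+d*(z-c["position"][2])/d[2]
E
cat > fit.py <<'E'
from h import *
off={"top":(240,170),"side":(290,140)}
B=[(-.051,.068,.0955),(-.051,-.197,.0955),(-.120,-.197,.0865),(-.120,.068,.0865)]
pts=[("top",(228,288),B[0]),("top",(685,222),B[1]),("top",(700,343),B[2]),("top",(240,405),B[3]),
("top",(97,152),(.04,.138,.092)),("top",(110,287),(-.04,.138,.092)),("top",(664,80),(.0375,-.208,.078)),("top",(689,203),(-.0375,-.208,.078)),
("side",(328,358),B[0]),("side",(403,75),B[1]),("side",(498,95),B[2]),("side",(440,378),B[3]),
("side",(148,432),(.04,.138,.092)),("side",(275,447),(-.04,.138,.092)),("side",(280,68),(.0375,-.208,.078)),("side",(388,88),(-.0375,-.208,.078))]
def f(p): return np.concatenate([proj(n,ch(p,P))[0]-(np.array(uv)/4.4+off[n]) for n,uv,P in pts])
p0=ray("top",(240+330/4.4,170+185/4.4),.06)
s=least_squares(f,[p0[0],p0[1],0.1],loss="soft_l1")
p=s.x; print(p,np.degrees(p[2])); print(f(p).reshape(-1,2).round(1))
# rack
caps=[(432,132),(480,127),(532,121),(440,193),(490,187),(541,183)]
w=np.array([ray("top",np.array(c)/4.4+off["top"],.110) for c in caps])
l=(w-[p[0],p[1],0])@R.from_euler("z",p[2]).as_matrix(); print(l.round(4),l.mean(0))
np.save("p.npy",p)
E
python3 fit.py
```

```text
[ 0.57647526 -0.0370181   0.1388618 ] 7.956195051006195
[[-1.2  0.4]
 [-0.3  0.1]
 [ 0.6  0.2]
 [-0.   1.7]
 [-3.5 -0.3]
 [-2.7  0.4]
 [ 0.8 -1. ]
 [ 0.5 -0.6]
 [-0.8 -0.4]
 [ 0.2 -1.4]
 [ 1.2  0.1]
 [-0.1  2.4]
 [-1.  -2.7]
 [ 1.1  0.2]
 [ 0.1 -2.3]
 [-0.5 -2.9]]
[[ 0.0189 -0.0617  0.11  ]
 [ 0.0178 -0.089   0.11  ]
 [ 0.017  -0.1188  0.11  ]
 [-0.0162 -0.0606  0.11  ]
 [-0.0168 -0.0891  0.11  ]
 [-0.0187 -0.1179  0.11  ]] [ 0.00034056 -0.08951937  0.11      ]
```

```bash
cat > ov.py <<'E'
from h import *
import cv2,sys
def overlay(img,n,p,off,size,out,ry=-.0895,s=4.4):
    a=cv2.resize(img[off[1]:off[1]+size[1],off[0]:off[0]+size[0]],None,fx=s,fy=s,interpolation=cv2.INTER_CUBIC)
    a=cv2.convertScaleAbs(a,alpha=1.6)
    def poly(P,col):
        q=((proj(n,ch(p,P))-off+0.5)*s-.5).round().astype(int); cv2.polylines(a,[q],True,col,1)
    poly([(-.051,.068,.0955),(-.051,-.197,.0955),(-.120,-.197,.0865),(-.120,.068,.0865)],(0,0,255))
    poly([(.035,.133,.078),(.035,-.208,.078),(-.035,-.208,.078),(-.035,.133,.078)],(0,255,0))
    poly([(.035,.133,.092),(-.035,.133,.092)],(255,0,0))
    poly([(.035,-.008,.06),(.035,.008,.06),(-.035,.008,.06),(-.035,-.008,.06)],(255,0,255))
    poly([(-.03,0,.078),(.005,0,.078)],(0,255,255))
    poly([(x,ry+y,.088) for x,y in((.032,.045),(.032,-.045),(-.032,-.045),(-.032,.045))],(255,255,0))
    cv2.imwrite(out,a)
if __name__=="__main__":
    p=np.load("p.npy")
    overlay(cv2.imread("pics/top0.png"),"top",p,(240,170),(180,130),"pics/ovt%s.png"%sys.argv[1])
    overlay(cv2.imread("pics/side0.png"),"side",p,(290,140),(150,130),"pics/ovs%s.png"%sys.argv[1])
E
python3 ov.py 1
```

```text
(no output)
```

View pics/ovt1.png

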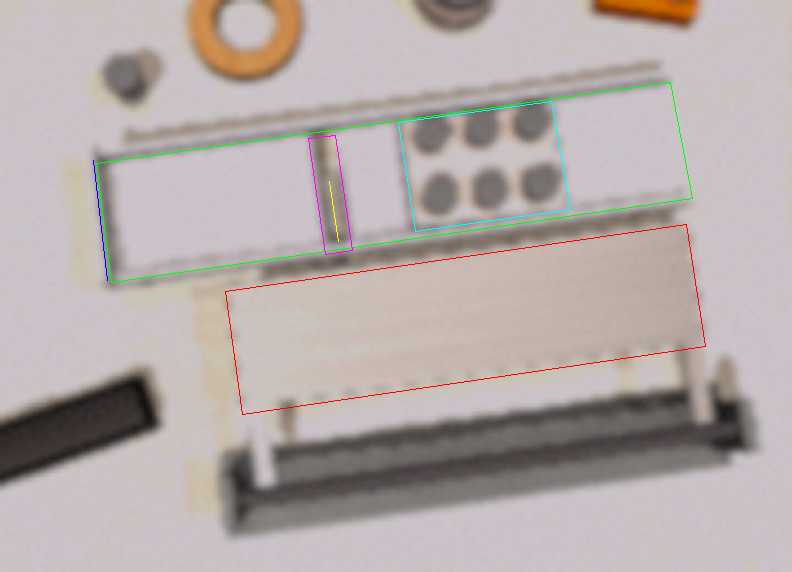

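View pics/ovs1.png

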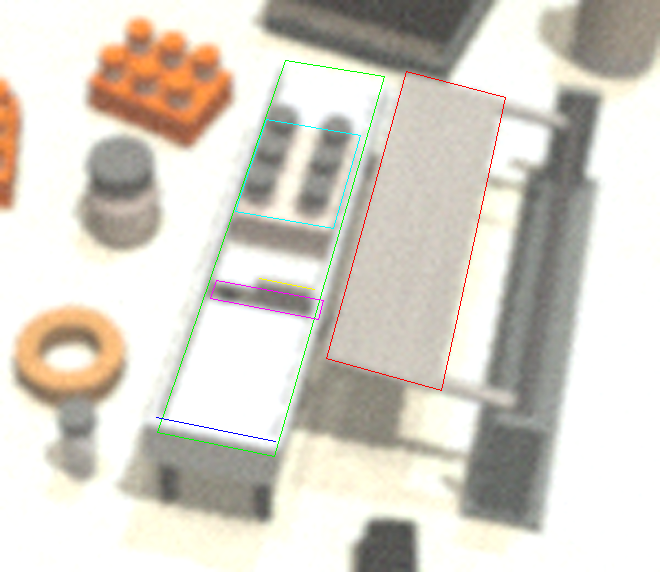

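```bash
sed -i '/(97,152)/s/("top",(97,152),(.04,.138,.092)),("top",(110,287),(-.04,.138,.092)),//; s/("side",(148,432),(.04,.138,.092)),("side",(275,447),(-.04,.138,.092)),//' fit.py
sed -i 's#/4.4+off\[n\]#/4.4-.39+off[n]#; s#/4.4+off\["top"\]#/4.4-.39+off["top"]#' fit.py
python3 fit.py
cat > go.py <<'E'
from h import *
from workcell import robot
import sys
def go(c,z):
    """chute x,y of TCP & z (m): prints tool shift mm & turn rad"""
    p=np.load("p.npy"); s=robot.state()
    T=R.from_euler("xyz",s["eef_rot"],degrees=True).as_matrix()
    w=ch(p,(*c,z))[0]
    G=R.from_euler("xyz",[180,0,90+np.degrees(p[2])],degrees=True).as_matrix()
    l=(s["tcp_pos"]-[p[0],p[1],0])@R.from_euler("z",p[2]).as_matrix()
    print("t",round(s["t"],2),"chute pos now",l.round(4),"F",s["ft_force"].round(2),"w",round(s["width"],3),"shift",((w-s["tcp_pos"])@T*1000).round(1),"turnvec",R.from_matrix(T.T@G).as_rotvec().round(3))
if __name__=="__main__": go(tuple(map(float,sys.argv[1:3])),float(sys.argv[3]))
E
python3 go.py -.032 -.16 .35
```

```text
[ 0.5774344  -0.03572587  0.13925915] 7.978961498353223
[[-1.3  0.4]
 [-0.4  0.1]
 [ 0.5  0.2]
 [-0.1  1.8]
 [ 0.7 -1. ]
 [ 0.4 -0.6]
 [-0.9  0.2]
 [ 0.2 -0.8]
 [ 1.2  0.7]
 [-0.2  3. ]
 [-0.  -1.7]
 [-0.6 -2.4]]
[[ 0.0189 -0.062   0.11  ]
 [ 0.0178 -0.0894  0.11  ]
 [ 0.017  -0.1192  0.11  ]
 [-0.0162 -0.061   0.11  ]
 [-0.0169 -0.0894  0.11  ]
 [-0.0188 -0.1182  0.11  ]] [ 0.00028384 -0.08986624  0.11      ]
t 0.1 chute pos now [-0.442  -0.4964  0.1942] F [-0.12  0.05 -0.17] w 1.005 shift [ 469.  -247.7 -155.4] turnvec [-1.000e-03 -1.000e-03 -1.369e+00]
```

```bash
python3 -m pendant '0 0 0 -60 0;0 0 0 -110 0;0 0 0 -155 0;0 50 -26 -155 -0.15;0 100 -53 -155 -0.3;0 150 -79 -155 -0.45;0 200 -106 -155 -0.6;0 250 -132 -155 -0.75;0 300 -158 -155 -0.9;0 350 -185 -155 -1.05;0 410 -217 -155 -1.2;0 469 -248 -155 -1.37'; python3 go.py -.032 -.16 .16
```

```text
t: 1.6
tcp_pos: [0.5622, -0.2042, 0.3494]
eef_rot: [-180.0, -0.1, 98.3]
ft_force: [0.7, -0.5, -0.1]
width: 0.999
t 1.6 chute pos now [-0.0385 -0.1647  0.3494] F [ 0.71 -0.47 -0.14] w 0.999 shift [  4.4   6.7 189.4] turnvec [-0.001 -0.001  0.005]
```

```bash
python3 -m pendant '0 4 7 60 0.005;0 4 7 120 0.005;0 4 7 170 0.005;0 4 7 205 0.005;0 4 7 209 0.005;0 4 7 209 0.005'; python3 go.py -.032 -.16 .14
python3 - <<'E'
from workcell import *
import cv2
from ov import *
p=np.load("p.npy")
for n,o,sz in(("top",(240,150),(180,130)),("side",(290,100),(170,130))):
    im=read_camera(n); cv2.imwrite(f"pics/{n}2.png",im); overlay(im,n,p,o,sz,f"pics/{n}2o.png")
E
```

```text
t: 2.35
tcp_pos: [0.5689, -0.1989, 0.1413]
eef_rot: [180.0, -0.1, 98.0]
ft_force: [0.5, -0.3, 1.0]
width: 1.0
t 2.35 chute pos now [-0.0311 -0.1605  0.1413] F [ 0.5  -0.27  1.  ] w 1.0 shift [ 0.5 -0.9  1.3] turnvec [ 0.    -0.001  0.   ]
```

View pics/top2o.png

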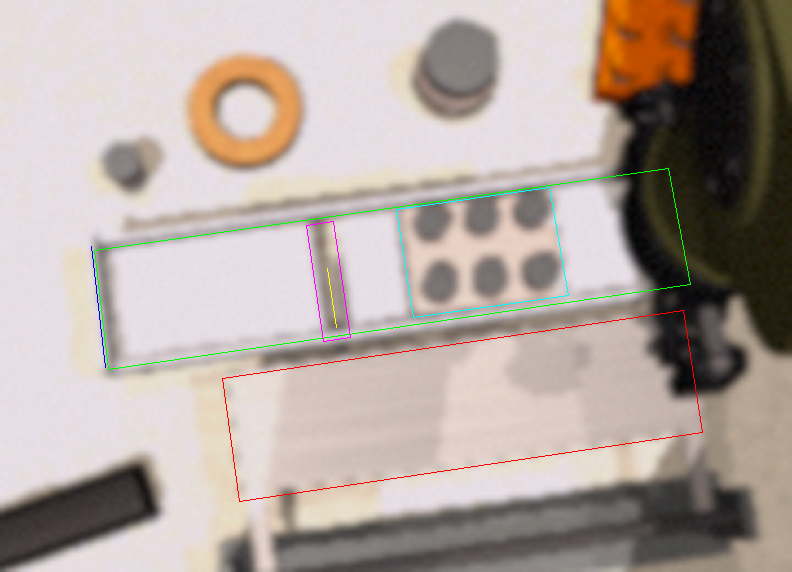

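View pics/side2o.png

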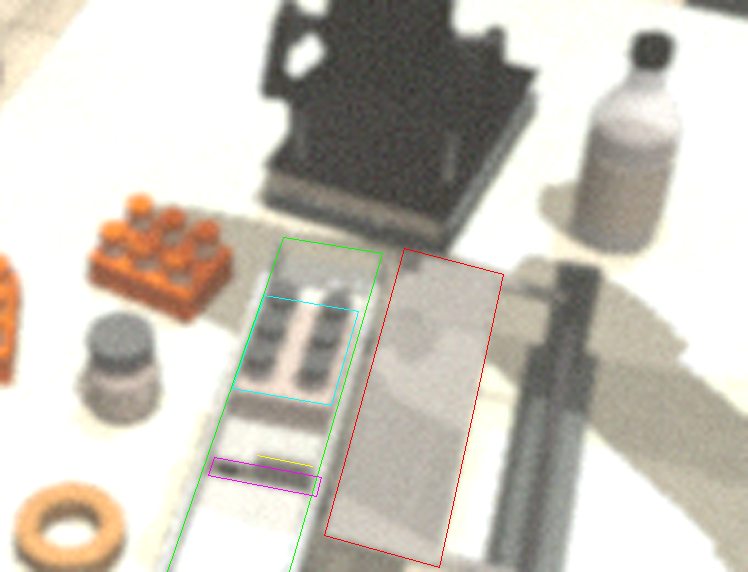

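Run:
```python
from h import *
import cv2
p=np.load("p.npy")
for z in(.141,.154):
  for x in(-.0818,.0182): print(z,x,((proj("side",ch(p,(x,-.1605,z)))+.5-(290,100))*4.4).round())
a=cv2.imread("pics/side2.png")[95:165,335:415]
cv2.imwrite("pics/tipz.png",cv2.resize(cv2.convertScaleAbs(a,alpha=2.5,beta=20),None,fx=9,fy=8.5,interpolation=cv2.INTER_CUBIC))
```

```text
0.141 -0.0818 [[447. 238.]]
0.141 0.0182 [[296. 214.]]
0.154 -0.0818 [[449. 222.]]
0.154 0.0182 [[297. 198.]]
```

View pics/tipz.png

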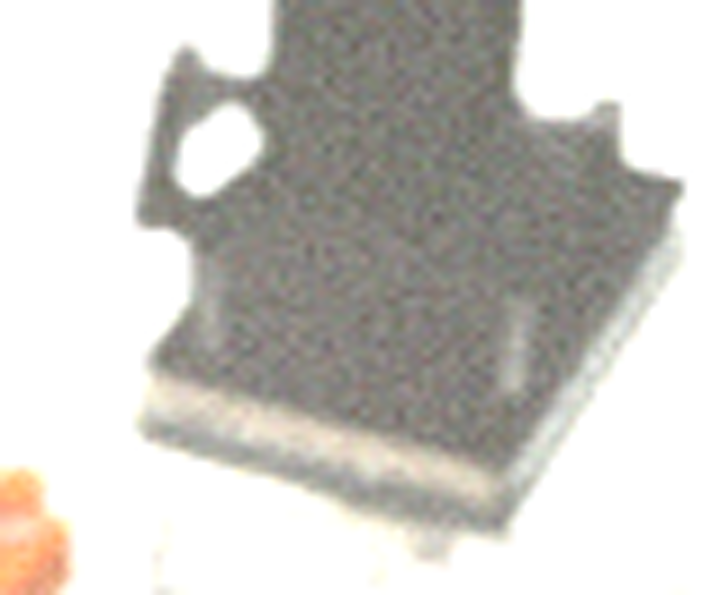

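```bash
python3 -m pendant '0 0 -1 15 0;0 0 -1 26 0;0 0 -1 31 0;0 0 -1 31 0'; python3 go.py -.032 -.16 .1
python3 - <<'E'
from workcell import *
import cv2
im=read_camera("side"); cv2.imwrite("pics/side3.png",im)
a=im[100:180,330:430]
cv2.imwrite("pics/tip3.png",cv2.resize(cv2.convertScaleAbs(a,alpha=2.0,beta=20),None,fx=7.5,fy=7.5,interpolation=cv2.INTER_CUBIC))
E
```

```text
t: 2.95
tcp_pos: [0.5682, -0.1991, 0.1106]
eef_rot: [180.0, -0.0, 98.0]
ft_force: [0.7, -0.8, 0.2]
width: 1.001
t 2.95 chute pos now [-0.0318 -0.1605  0.1106] F [ 0.66 -0.84  0.21] w 1.001 shift [ 0.5 -0.2 10.6] turnvec [ 0.001 -0.001  0.   ]
```

View pics/tip3.png

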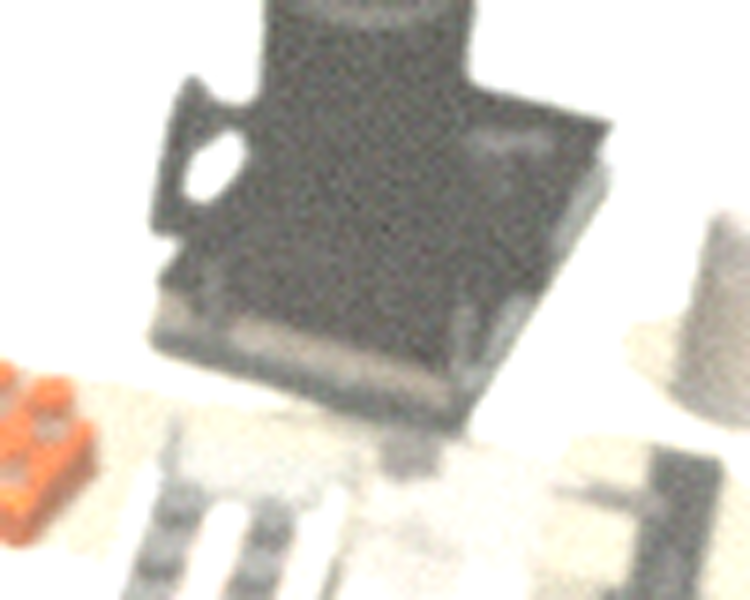

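Run:
```python
from h import *
p=np.load("p.npy")
for z in(.11,.123,.135,.145):
  for x in(-.0818,.0182): print(z,x,(proj("side",ch(p,(x,-.1605,z)))).round(1))
```

```text
0.11 -0.0818 [[390.  161.8]]
0.11 0.0182 [[356.4 156.2]]
0.123 -0.0818 [[390.5 158.4]]
0.123 0.0182 [[356.6 152.9]]
0.135 -0.0818 [[390.9 155.2]]
0.135 0.0182 [[356.7 149.7]]
0.145 -0.0818 [[391.3 152.5]]
0.145 0.0182 [[356.8 147. ]]
```

```bash
python3 -m pendant '0 0 0 5 0;0 0 0 10 0;0 0 0 15 0;0 0 0 18 0;0 0 0 18 0'; python3 go.py -.032 -.16 .085;python3 -m pendant '0 0 0 4 0;0 0 0 8 0;0 0 0 8 0'; python3 go.py -.032 -.16 .085
```

```text
t: 3.62
tcp_pos: [0.5684, -0.199, 0.0927]
eef_rot: [179.9, -0.0, 98.0]
ft_force: [-0.5, 0.4, 0.1]
width: 1.0
t 3.62 chute pos now [-0.0317 -0.1604  0.0927] F [-0.49  0.4   0.13] w 1.0 shift [ 0.4 -0.4  7.7] turnvec [ 0.001 -0.001  0.   ]
t: 4.0
tcp_pos: [0.5681, -0.199, 0.0843]
eef_rot: [180.0, -0.1, 98.0]
ft_force: [-0.6, -0.3, -0.3]
width: 1.004
t 4.0 chute pos now [-0.0319 -0.1604  0.0843] F [-0.63 -0.32 -0.3 ] w 1.004 shift [ 0.4 -0.1 -0.7] turnvec [ 0.    -0.001  0.   ]
```

No contact yet, consistent with the tips standing 13 mm back. Look, then continue.

```bash
python3 -m pendant '0 0 0 3 0;0 0 0 6 0;0 0 0 6 0'; python3 -m pendant '0 0 0 3 0;0 0 0 5 0;0 0 0 5 0';python3 - <<'E'
from workcell import *
import cv2
im=read_camera("side"); cv2.imwrite("pics/side4.png",im)
a=im[110:190,330:430]
cv2.imwrite("pics/tip4.png",cv2.resize(cv2.convertScaleAbs(a,alpha=1.5,beta=0),None,fx=7.5,fy=7.5,interpolation=cv2.INTER_CUBIC))
E
```

```text
t: 4.38
tcp_pos: [0.5679, -0.199, 0.0779]
eef_rot: [-180.0, -0.1, 98.0]
ft_force: [-0.1, 0.4, 0.3]
width: 1.0
t: 4.75
tcp_pos: [0.5678, -0.1989, 0.0727]
eef_rot: [-180.0, -0.1, 98.0]
ft_force: [0.2, -0.1, 0.3]
width: 1.001
```

View pics/tip4.png

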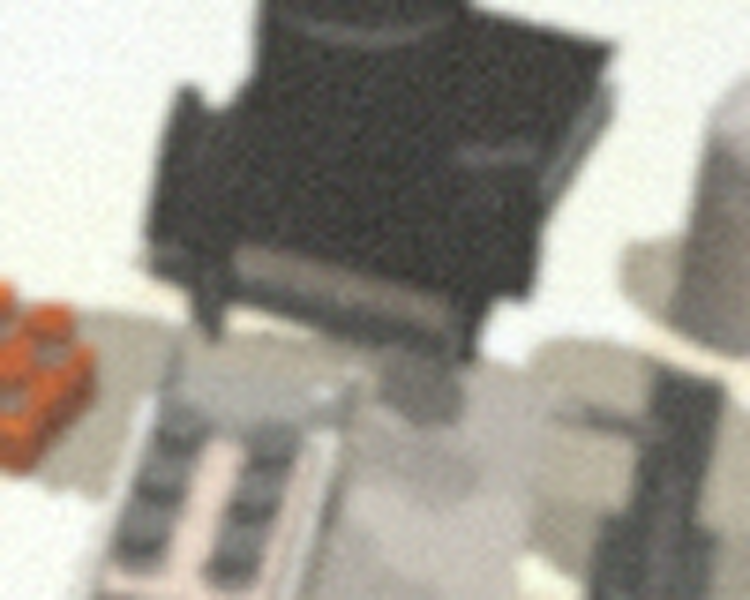

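```bash
python3 -m pendant '0 0 0 3 0;0 0 0 5 0;0 0 0 5 0'; python3 -m pendant '0 0 0 3 0;0 0 0 5 0;0 0 0 5 0'; python3 -m pendant '0 0 0 2 0;0 0 0 3 0;0 0 0 3 0';python3 - <<'E'
from workcell import *
import cv2
im=read_camera("side"); cv2.imwrite("pics/side5.png",im)
a=im[110:190,330:430]
cv2.imwrite("pics/tip5.png",cv2.resize(cv2.convertScaleAbs(a,alpha=1.5,beta=0),None,fx=7.5,fy=7.5,interpolation=cv2.INTER_CUBIC))
print(robot.state()["ft_force"],robot.state()["tcp_pos"])
E
```

```text
t: 5.18
tcp_pos: [0.5677, -0.1989, 0.0676]
eef_rot: [-180.0, -0.1, 98.0]
ft_force: [0.3, -0.7, -0.3]
width: 0.999
t: 5.55
tcp_pos: [0.5676, -0.1989, 0.0624]
eef_rot: [-179.9, -0.1, 98.0]
ft_force: [0.5, -1.1, -0.3]
width: 1.003
t: 5.92
tcp_pos: [0.5675, -0.1989, 0.0593]
eef_rot: [-179.9, -0.1, 98.0]
ft_force: [0.1, 0.5, 0.2]
width: 1.002
[ 1.15417873 -0.26700276  0.7521471 ] [ 0.56751219 -0.19886119  0.05936092]
```

View pics/tip5.png

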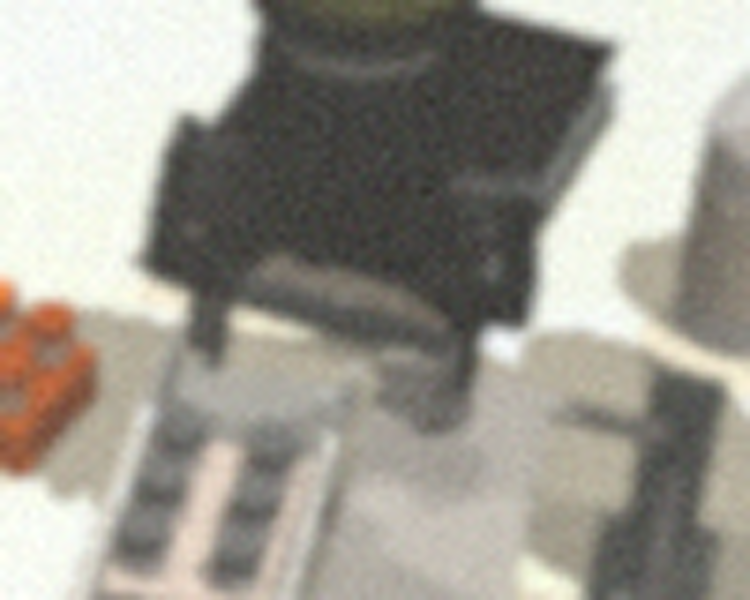

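Run:
```python
from h import *
import cv2
p=np.load("p.npy")
inv=lambda w:(w-[p[0],p[1],0])@R.from_euler("z",p[2]).as_matrix()
for uv in((390.7,166.7),(392,163),(357.7,158)):
  for z in(.07,.0915,.11): print(uv,z,inv(ray("side",uv,z)).round(3))
for z in(.06,.0726,.0915): print(proj("side",ch(p,[(.018,-.149,z),(-.082,-.149,z)])).round(1).tolist())
a=cv2.imread("pics/side5.png")[140:180,340:410]
cv2.imwrite("pics/tip5b.png",cv2.resize(cv2.convertScaleAbs(a,alpha=1.6,beta=10),None,fx=11,fy=11,interpolation=cv2.INTER_CUBIC))
```

```text
(390.7, 166.7) 0.07 [-0.084 -0.185  0.07 ]
(390.7, 166.7) 0.0915 [-0.086 -0.161  0.092]
(390.7, 166.7) 0.11 [-0.087 -0.14   0.11 ]
(392, 163) 0.07 [-0.085 -0.202  0.07 ]
(392, 163) 0.0915 [-0.087 -0.178  0.092]
(392, 163) 0.11 [-0.088 -0.157  0.11 ]
(357.7, 158) 0.07 [ 0.021 -0.199  0.07 ]
(357.7, 158) 0.0915 [ 0.017 -0.175  0.092]
(357.7, 158) 0.11 [ 0.013 -0.154  0.11 ]
[[355.0, 171.3], [387.8, 176.9]]
[[355.2, 168.2], [388.2, 173.8]]
[[355.4, 163.5], [388.9, 169.1]]
```

View pics/tip5b.png

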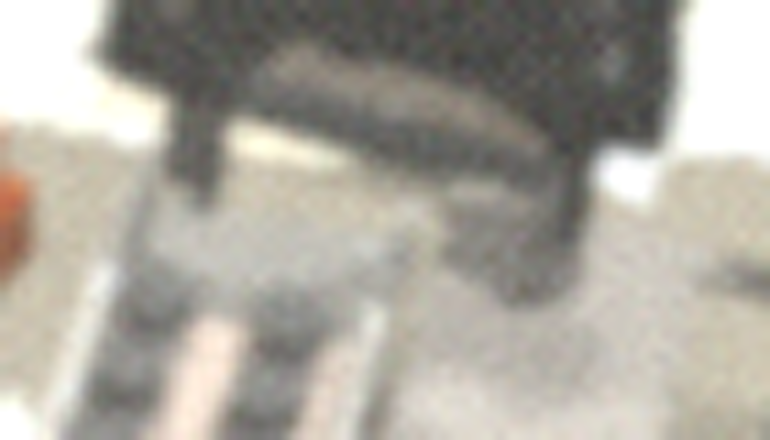

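```bash
for i in 1; do python3 -m pendant '0 0 0 2 0;0 0 0 4 0;0 0 0 4 0'; python3 -m pendant '0 0 0 2 0;0 0 0 4 0;0 0 0 4 0'; done;python3 - <<'E'
from workcell import *
import cv2
im=read_camera("side"); cv2.imwrite("pics/side6.png",im)
a=im[110:190,330:430]
cv2.imwrite("pics/tip6.png",cv2.resize(cv2.convertScaleAbs(a,alpha=1.5,beta=0),None,fx=7.5,fy=7.5,interpolation=cv2.INTER_CUBIC))
print(robot.state()["ft_force"],robot.state()["tcp_pos"])
E
```

```text
t: 6.35
tcp_pos: [0.5673, -0.1988, 0.0551]
eef_rot: [-179.9, -0.1, 98.0]
ft_force: [1.0, 1.0, -0.6]
width: 0.998
t: 6.72
tcp_pos: [0.5672, -0.1988, 0.0509]
eef_rot: [-179.9, -0.1, 98.0]
ft_force: [0.4, -0.2, 0.4]
width: 1.001
[ 0.36387276 -0.29889331 -0.10280717] [ 0.5672925  -0.19880355  0.05101719]
```

View pics/tip6.png

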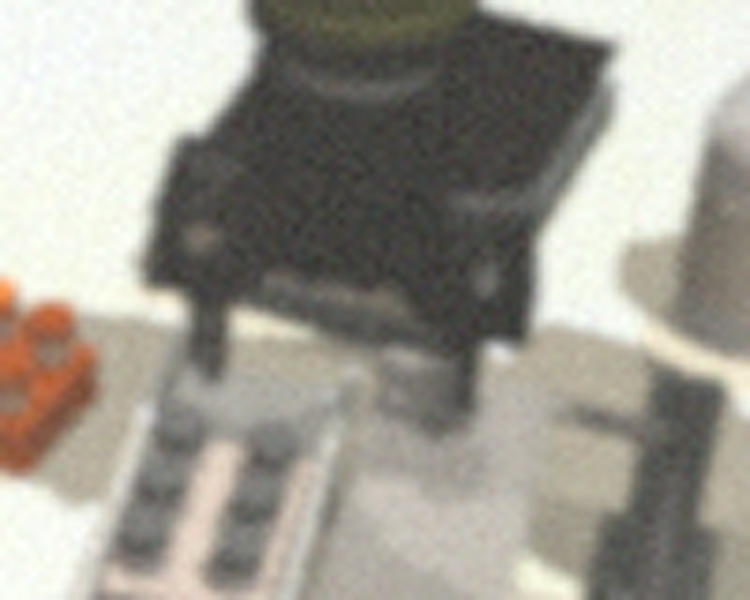

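```bash
python3 -m pendant '0 0 0 2 0;0 0 0 4 0;0 0 0 4 0'; python3 -m pendant '0 0 0 1 0;0 0 0 2 0;0 0 0 3 0;0 0 0 3 0';python3 - <<'E'
from workcell import *
import cv2
im=read_camera("side"); cv2.imwrite("pics/side7.png",im)
a=im[110:190,330:430]
cv2.imwrite("pics/tip7.png",cv2.resize(cv2.convertScaleAbs(a,alpha=1.5,beta=0),None,fx=7.5,fy=7.5,interpolation=cv2.INTER_CUBIC))
im=read_camera("top"); cv2.imwrite("pics/top7.png",im)
a=im[150:250,310:440]
cv2.imwrite("pics/topz7.png",cv2.resize(cv2.convertScaleAbs(a,alpha=1.8,beta=0),None,fx=6,fy=6,interpolation=cv2.INTER_CUBIC))
print(robot.state()["ft_force"],robot.state()["tcp_pos"])
E
```

```text
t: 7.15
tcp_pos: [0.5671, -0.1988, 0.0468]
eef_rot: [-179.9, -0.1, 98.0]
ft_force: [0.1, -0.1, 0.4]
width: 1.0
t: 7.65
tcp_pos: [0.5671, -0.1987, 0.0437]
eef_rot: [-179.9, -0.1, 98.0]
ft_force: [-0.7, 0.9, 0.2]
width: 1.001
[ 0.51825259  0.49578144 -0.7263711 ] [ 0.56715238 -0.19875997  0.04382279]
```

View pics/tip7.png

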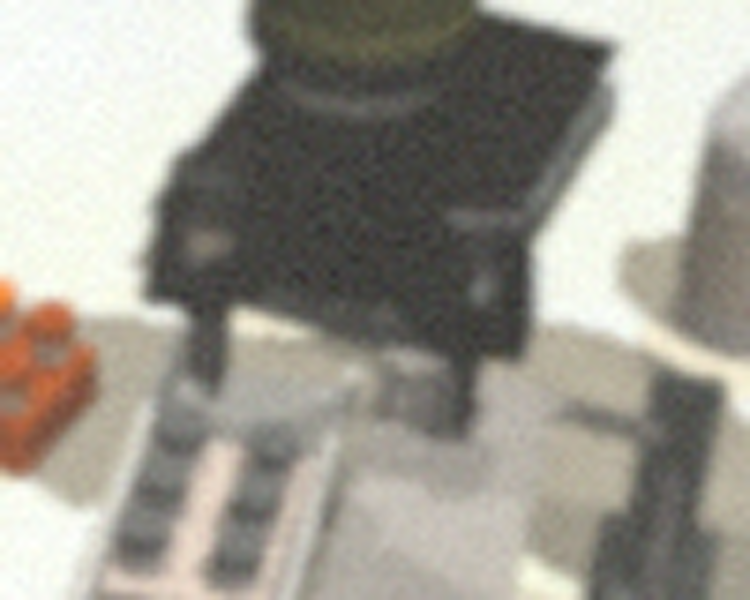

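View pics/topz7.png

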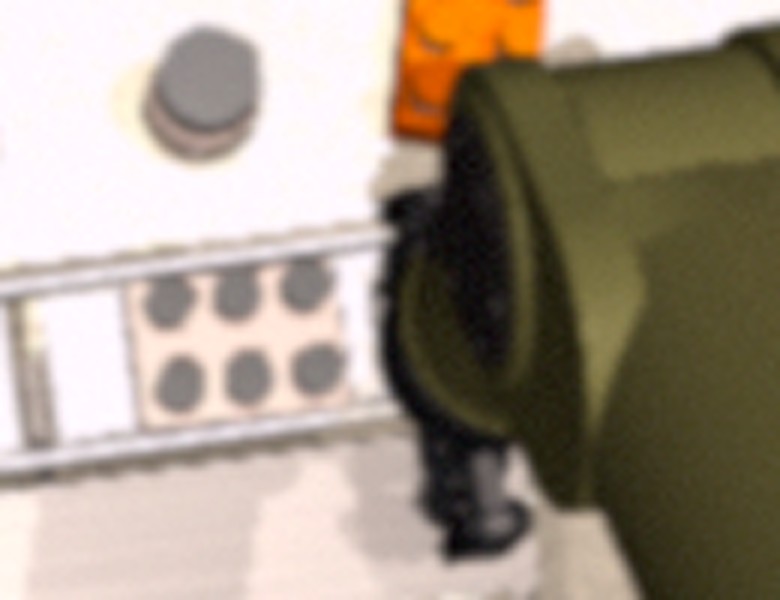

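Run:
```python
from h import *
p=np.load("p.npy")
inv=lambda w:(w-[p[0],p[1],0])@R.from_euler("z",p[2]).as_matrix()
for uv in((310+480/6,150+520/6),(310+400/6,150+210/6),(310+420/6,150+520/6)):
  for z in(.08,.12,.16): print(uv,z,inv(ray("top",uv,z)).round(3))
for uv in((330+208/7.5,110+388/7.5),(330+455/7.5,110+432/7.5)):
  for z in(.08,.0915,.1): print(uv,z,inv(ray("side",uv,z)).round(3))
print(inv(np.array([.5671,-.1987,.0437])))
```

```text
(390.0, 236.66666666666669) 0.08 [-0.089 -0.181  0.08 ]
(390.0, 236.66666666666669) 0.12 [-0.091 -0.172  0.12 ]
(390.0, 236.66666666666669) 0.16 [-0.093 -0.163  0.16 ]
(376.6666666666667, 185.0) 0.08 [ 0.047 -0.171  0.08 ]
(376.6666666666667, 185.0) 0.12 [ 0.04  -0.163  0.12 ]
(376.6666666666667, 185.0) 0.16 [ 0.032 -0.154  0.16 ]
(380.0, 236.66666666666669) 0.08 [-0.086 -0.156  0.08 ]
(380.0, 236.66666666666669) 0.12 [-0.087 -0.148  0.12 ]
(380.0, 236.66666666666669) 0.16 [-0.089 -0.14   0.16 ]
(357.73333333333335, 161.73333333333335) 0.08 [ 0.015 -0.171  0.08 ]
(357.73333333333335, 161.73333333333335) 0.0915 [ 0.013 -0.158  0.092]
(357.73333333333335, 161.73333333333335) 0.1 [ 0.011 -0.149  0.1  ]
(390.6666666666667, 167.6) 0.08 [-0.085 -0.169  0.08 ]
(390.6666666666667, 167.6) 0.0915 [-0.086 -0.157  0.092]
(390.6666666666667, 167.6) 0.1 [-0.087 -0.147  0.1  ]
[-0.0328567  -0.15996189  0.0437    ]
```

```bash
python3 -m pendant '0 0 0 1 0;0 0 0 2 0;0 0 0 3 0;0 0 0 3 0'; python3 -m pendant '0 0 0 1 0;0 0 0 2 0;0 0 0 3 0;0 0 0 3 0'
```

```text
t: 8.25
tcp_pos: [0.5674, -0.1988, 0.041]
eef_rot: [-179.9, -0.1, 98.0]
ft_force: [0.2, -0.3, 4.4]
width: 1.003
t: 8.75
tcp_pos: [0.5677, -0.1987, 0.0381]
eef_rot: [-180.0, -0.1, 98.0]
ft_force: [1.1, -0.1, 4.0]
width: 1.0
```

```bash
python3 -m pendant '0 0 0 2 0;0 0 0 4 0;0 0 0 6 0;0 0 0 6 0'; python3 go.py -.032 -.16 .025
python3 - <<'E'
from workcell import *
import cv2
im=read_camera("side"); cv2.imwrite("pics/side8.png",im)
a=im[110:210,330:430]
cv2.imwrite("pics/tip8.png",cv2.resize(cv2.convertScaleAbs(a,alpha=1.5,beta=0),None,fx=6,fy=6,interpolation=cv2.INTER_CUBIC))
E
```

```text
t: 9.25
tcp_pos: [0.5681, -0.1987, 0.0321]
eef_rot: [-180.0, -0.1, 98.0]
ft_force: [2.1, 0.2, 6.3]
width: 0.997
t 9.25 chute pos now [-0.0319 -0.1601  0.0321] F [2.12 0.22 6.3 ] w 0.997 shift [ 0.  -0.1  7.1] turnvec [-0.    -0.002  0.001]
```

View pics/tip8.png

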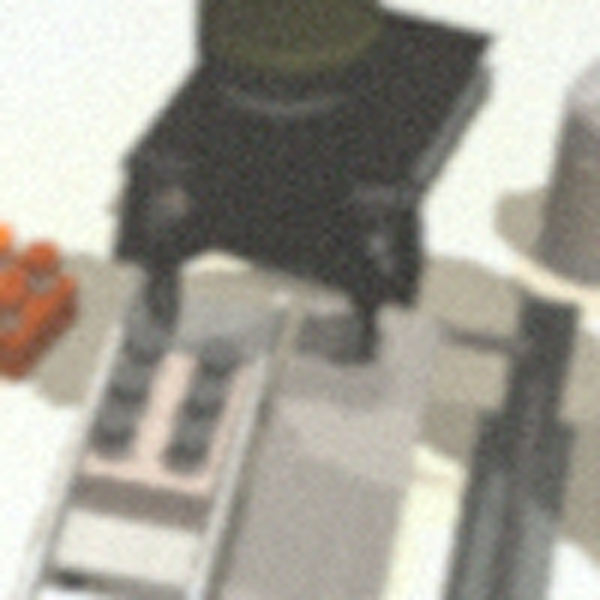

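```bash
python3 -m pendant '0 0 0 2 0;0 0 0 4 0;0 0 0 5 0;0 0 0 5 0'; python3 go.py -.032 -.16 .025
python3 - <<'E'
from workcell import *
import cv2
im=read_camera("side"); cv2.imwrite("pics/side9.png",im)
a=im[110:230,320:440]
cv2.imwrite("pics/tip9.png",cv2.resize(cv2.convertScaleAbs(a,alpha=1.5,beta=0),None,fx=5,fy=5,interpolation=cv2.INTER_CUBIC))
im=read_camera("top"); cv2.imwrite("pics/top9.png",im)
a=im[170:270,260:390]
cv2.imwrite("pics/topz9.png",cv2.resize(cv2.convertScaleAbs(a,alpha=1.8,beta=0),None,fx=6,fy=6,interpolation=cv2.INTER_CUBIC))
E
```

```text
t: 9.8
tcp_pos: [0.568, -0.1987, 0.0271]
eef_rot: [-180.0, -0.1, 98.0]
ft_force: [0.8, -0.2, 5.8]
width: 0.999
t 9.8 chute pos now [-0.0319 -0.1601  0.0271] F [ 0.84 -0.2   5.78] w 0.999 shift [ 0.1 -0.1  2.1] turnvec [-0.    -0.002  0.001]
```

View pics/tip9.png

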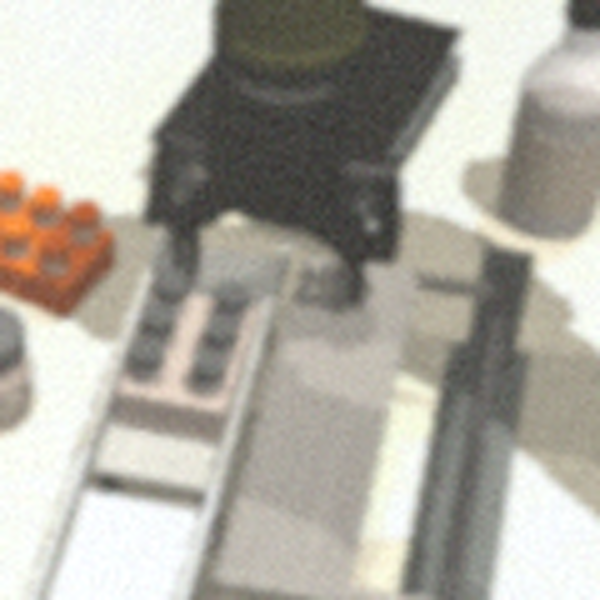

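View pics/topz9.png

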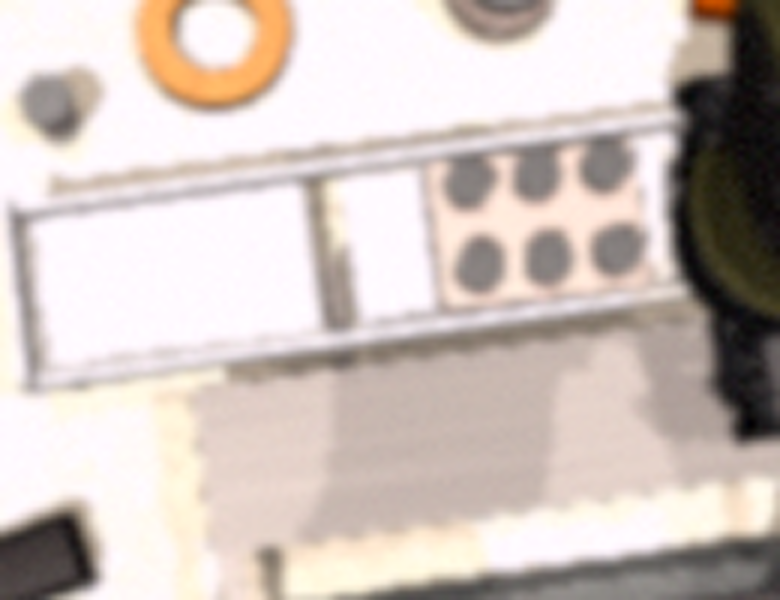

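```bash
python3 -m pendant '0 0 0 1 0;0 0 0 2 0;0 5 0 2 0;0 10 0 2 0;0 15 0 2 0;0 20 0 2 0;0 25 0 2 0;0 30 0 2 0;0 35 0 2 0;0 40 0 2 0;0 40 0 2 0'; python3 go.py -.032 .01 .025
python3 - <<'E'
from workcell import *
import cv2
im=read_camera("side"); cv2.imwrite("pics/side10.png",im)
a=im[110:230,320:440]
cv2.imwrite("pics/tip10.png",cv2.resize(cv2.convertScaleAbs(a,alpha=1.5,beta=0),None,fx=5,fy=5,interpolation=cv2.INTER_CUBIC))
im=read_camera("top"); cv2.imwrite("pics/top10.png",im)
a=im[170:270,260:390]
cv2.imwrite("pics/topz10.png",cv2.resize(cv2.convertScaleAbs(a,alpha=1.8,beta=0),None,fx=6,fy=6,interpolation=cv2.INTER_CUBIC))
E
```

```text
t: 11.28
tcp_pos: [0.5626, -0.1607, 0.0255]
eef_rot: [-180.0, 0.0, 98.0]
ft_force: [0.9, -3.0, 6.0]
width: 1.002
t 11.28 chute pos now [-0.0321 -0.1217  0.0255] F [ 0.93 -2.99  6.03] w 1.002 shift [1.317e+02 1.000e-01 5.000e-01] turnvec [-0.  0.  0.]
```

View pics/tip10.png

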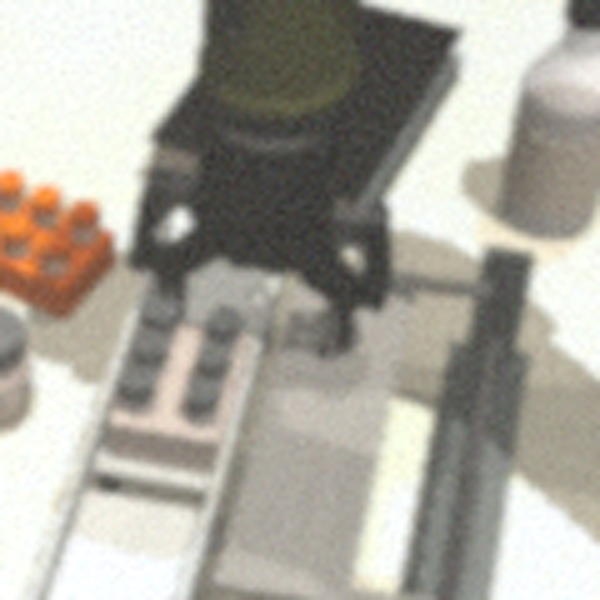

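View pics/topz10.png

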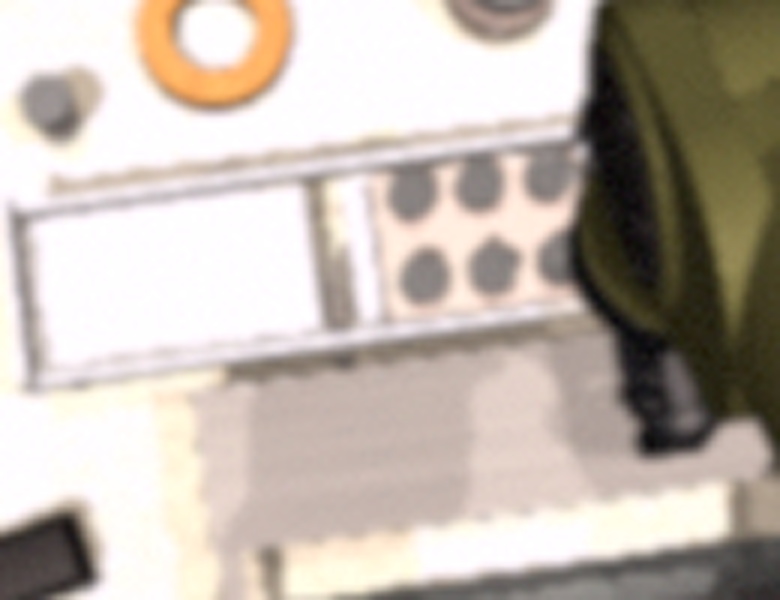

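```bash
python3 -m pendant '0 5 0 0.5 0;0 11 0 0.5 0;0 17 0 0.5 0;0 23 0 0.5 0;0 29 0 0.5 0;0 35 0 0.5 0;0 41 0 0.5 0;0 47 0 0.5 0;0 53 0 0.5 0;0 59 0 0.5 0;0 65 0 0.5 0;0 70 0 0.5 0'; python3 go.py -.032 .012 .025
python3 - <<'E'
from workcell import *
import cv2
im=read_camera("side"); cv2.imwrite("pics/side11.png",im)
a=im[110:260,310:440]
cv2.imwrite("pics/tip11.png",cv2.resize(cv2.convertScaleAbs(a,alpha=1.5,beta=0),None,fx=4,fy=4,interpolation=cv2.INTER_CUBIC))
im=read_camera("top"); cv2.imwrite("pics/top11.png",im)
a=im[170:270,260:390]
cv2.imwrite("pics/topz11.png",cv2.resize(cv2.convertScaleAbs(a,alpha=1.8,beta=0),None,fx=6,fy=6,interpolation=cv2.INTER_CUBIC))
E
```

```text
t: 12.88
tcp_pos: [0.5535, -0.0942, 0.0254]
eef_rot: [180.0, 0.2, 97.9]
ft_force: [1.9, -6.5, 7.4]
width: 0.999
t 12.88 chute pos now [-0.0318 -0.0546  0.0254] F [ 1.92 -6.5   7.39] w 0.999 shift [66.6 -0.3  0.2] turnvec [ 0.     0.004 -0.002]
```

View pics/tip11.png

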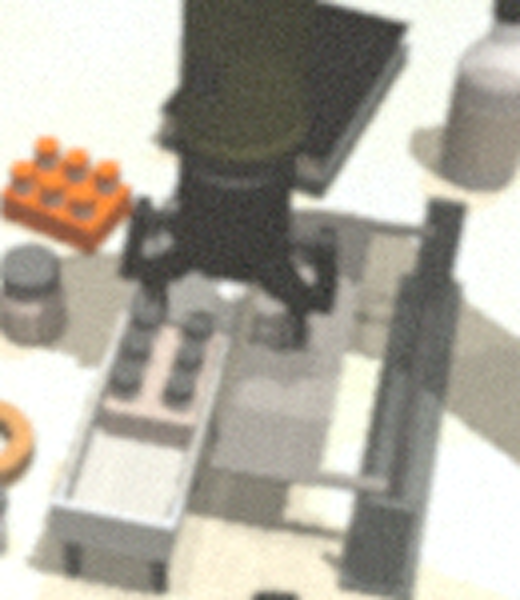

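View pics/topz11.png

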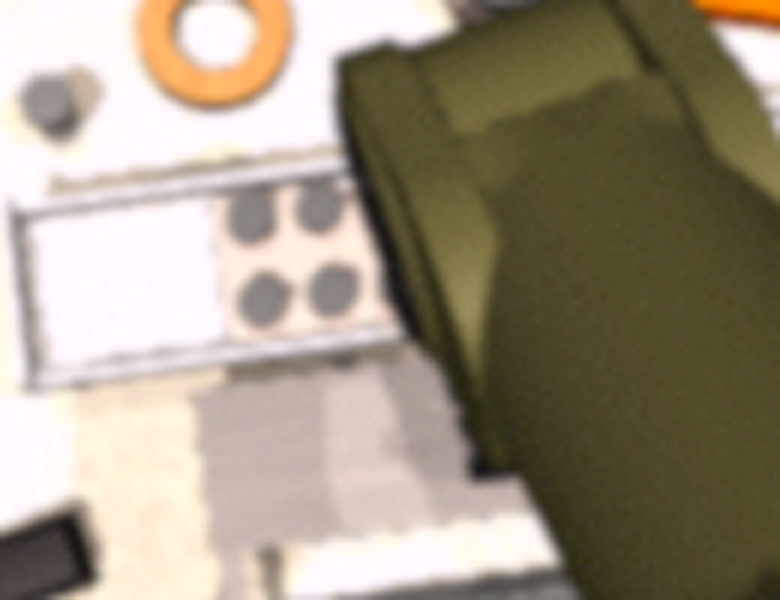

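```bash
python3 -m pendant '0 5 0 0.5 0;0 11 0 0.5 0;0 17 0 0.5 0;0 23 0 0.5 0;0 29 0 0.5 0;0 35 0 0.5 0;0 41 0 0.5 0;0 47 0 0.5 0;0 53 0 0.5 0;0 59 0 0.5 0;0 64 0 0.5 0;0 66 0 0.5 0'; python3 go.py -.032 .012 .025
python3 - <<'E'
from workcell import *
import cv2
im=read_camera("side"); cv2.imwrite("pics/side12.png",im)
a=im[110:260,310:440]
cv2.imwrite("pics/tip12.png",cv2.resize(cv2.convertScaleAbs(a,alpha=1.5,beta=0),None,fx=4,fy=4,interpolation=cv2.INTER_CUBIC))
im=read_camera("top"); cv2.imwrite("pics/top12.png",im)
a=im[170:270,260:390]
cv2.imwrite("pics/topz12.png",cv2.resize(cv2.convertScaleAbs(a,alpha=1.8,beta=0),None,fx=6,fy=6,interpolation=cv2.INTER_CUBIC))
E
```

```text
t: 14.48
tcp_pos: [0.5452, -0.0308, 0.0253]
eef_rot: [179.9, 0.4, 97.8]
ft_force: [2.7, -7.5, 8.7]
width: 0.996
t 14.47 chute pos now [-0.0312  0.0093  0.0253] F [ 2.71 -7.47  8.67] w 0.996 shift [ 2.7 -0.8  0.3] turnvec [ 0.002  0.007 -0.003]
```

View pics/tip12.png

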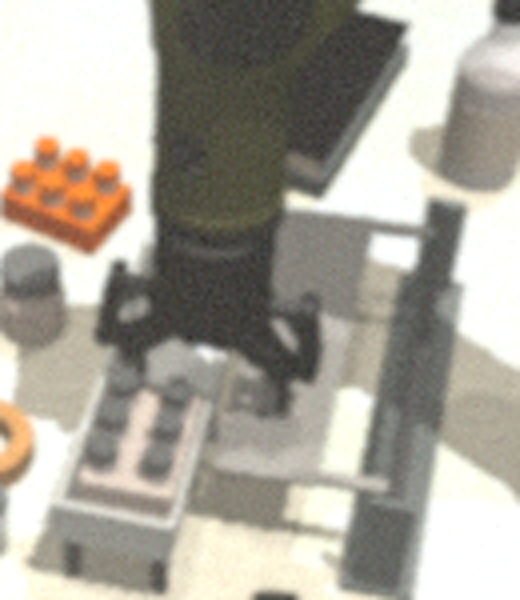

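View pics/topz12.png

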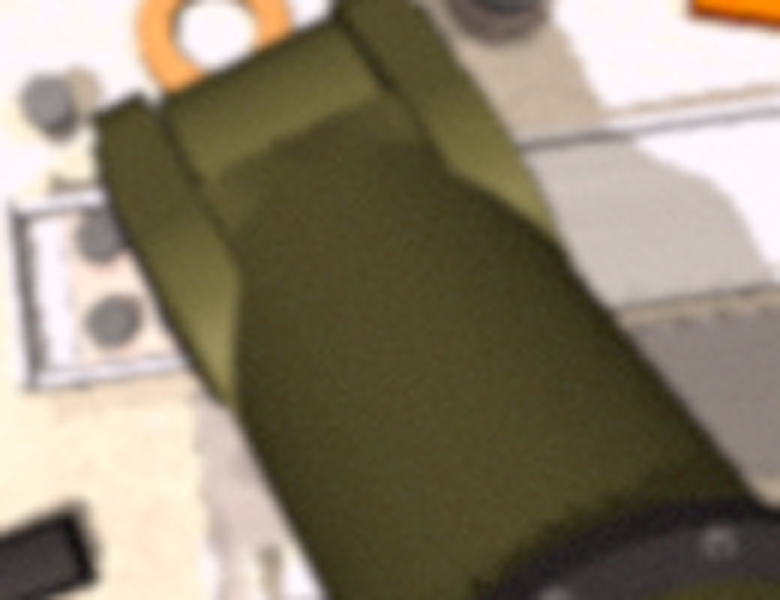

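Run:
```python
from h import *
p=np.load("p.npy")
inv=lambda w:(w-[p[0],p[1],0])@R.from_euler("z",p[2]).as_matrix()
for uv in((101,237),(113,320)):
  print(inv(ray("top",np.array(uv)/6-.42+(260,170),.11)).round(4))
```

```text
[0.0172 0.0923 0.11  ]
[-0.0177  0.0918  0.11  ]
```

```bash
python3 -m pendant '0 -6 0 0.5 0;0 -14 0 0.5 0;0 -22 0 0.5 0;0 -30 0 0.5 0;0 -38 0 0.5 0;0 -45 0 0.5 0;0 -48 0 0.5 0;0 -48 0 -3 0;0 -48 0 -7 0;0 -48 0 -11 0;0 -48 0 -15 0;0 -48 0 -20 0'; python3 go.py -.032 -.04 .25
```

```text
t: 16.08
tcp_pos: [0.551, -0.0783, 0.0453]
eef_rot: [180.0, 0.4, 97.8]
ft_force: [0.5, 0.2, -0.9]
width: 1.0
t 16.07 chute pos now [-0.0321 -0.0385  0.0453] F [ 0.48  0.22 -0.85] w 1.0 shift [-2.900e+00  1.000e-01 -2.047e+02] turnvec [ 0.     0.007 -0.003]
```

```bash
python3 -m pendant '0 0 0 -15 0;0 0 0 -50 0;0 0 0 -100 0;0 0 0 -150 0;0 0 0 -200 0;0 0 0 -230 0;0 -50 0 -250 0;0 -100 0 -250 0;0 -150 0 -250 0;0 -180 0 -250 0;0 -180 0 -250 0;0 -180 0 -250 0'
python3 - <<'E'
from workcell import *
import cv2
from ov import *
p=np.load("p.npy")
for n,o,sz in(("top",(240,150),(180,130)),("side",(290,140),(150,130))):
    im=read_camera(n); cv2.imwrite(f"pics/{n}13.png",im); overlay(im,n,p,o,sz,f"pics/{n}13o.png",ry=.0635)
print(robot.state())
E
```

```text
t: 17.58
tcp_pos: [0.575, -0.2542, 0.2968]
eef_rot: [180.0, 0.3, 97.9]
ft_force: [0.5, 0.4, -0.1]
width: 0.998
{'t': 17.675, 'qpos': array([ 41.73582917,  28.50755692, -35.89097242,  74.72347959,
        16.76703442,  81.73882692,  14.78151849]), 'qd': array([-0.28550375, -0.00149263,  0.19510227, -0.05752656,  0.20559903,
       -0.07046604,  0.04347614]), 'joint_torque': array([ 6.29226901e-01, -5.96097243e+01, -6.34255528e+00, -2.62753040e+01,
        8.92014778e-02,  1.82006619e-05,  9.39980782e-04]), 'tcp_pos': array([ 0.57527325, -0.25353758,  0.29709082]), 'eef_rot': array([179.96384943,   0.36693452,  97.93452323]), 'ft_force': array([-0.27330121,  0.02006264,  0.54742876]), 'wrist_torque': array([ 0.07767773, -0.01469235, -0.03296413]), 'width': 0.9986625130128092}
```

View pics/top13o.png

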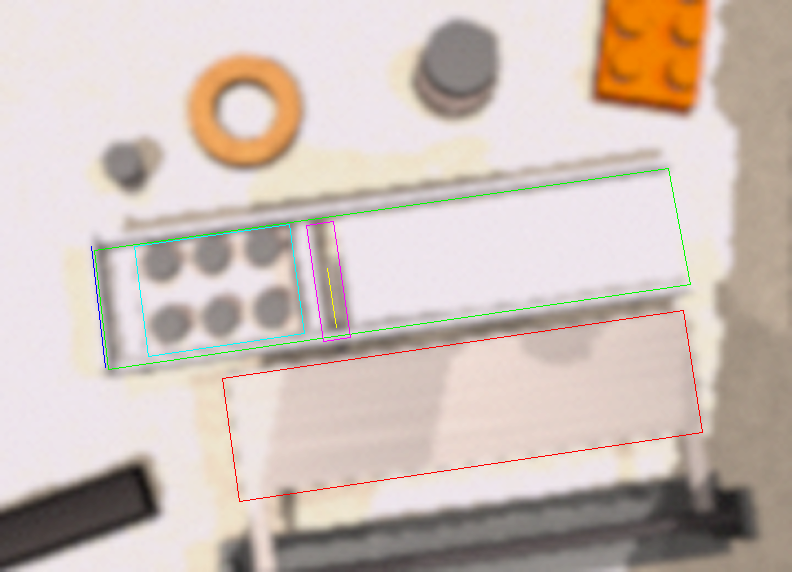

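View pics/side13o.png

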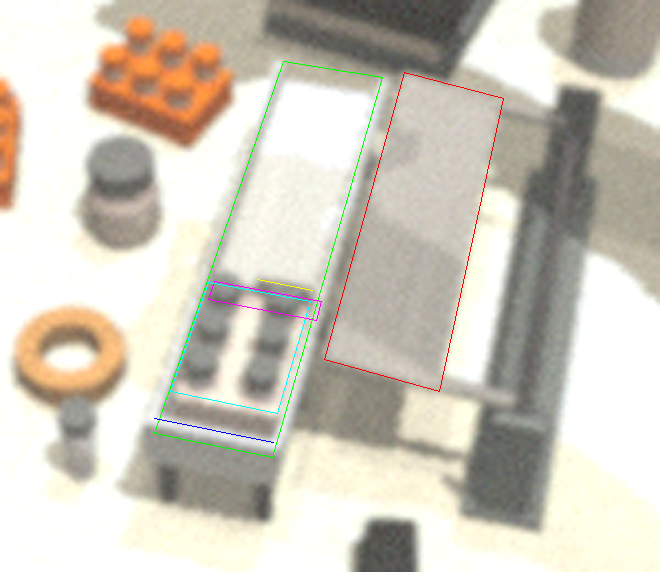

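View pics/side13.png

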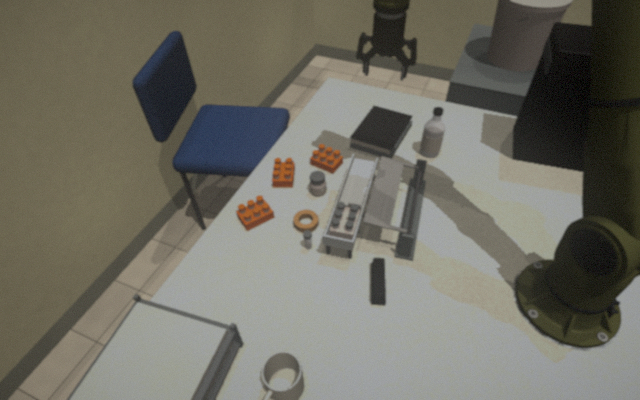

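```bash
python3 -c "
from workcell import robot
print(robot.job_done())"
```

```text
the job is handed in; nothing more can be done
None
```

I handed the job in at about 17.7 s of the 40 s; the interface gives no verdict.

**What I did:** I kept the gripper open, with one fingertip on the press bar and the other in the chute behind the rack. I pressed the bar down about 18 mm, and both camera views showed the blade gone from the slot. I then slid the rack along the chute past the gate. With the bar still down I drew back about 48 mm, so no finger was near the blade. Then I let the bar up and moved clear.

**Last checks:**
- **Rack:** its centre is about 62–63 mm past the slot (47.5 mm needed). It looks level, and floor shows between it and the slot. This comes from the top camera. In the side picture the model outline of the rack was 1–2 pixels off.
- **Gate:** the bar is back where it was at the start, so the gate should be up. I judged this from the bar, because the rack partly hides the blade from the side camera.
- **Robot and bystanders:** wrist force is about zero. The bystanders in the last pictures look unmoved, but I did not measure them.

**What disagreed:**
- The open fingertips touched the bar with the reported TCP about 48 mm lower than the bar, not the 13 mm the description suggests. I found the contact height by force instead. Pressing took 4–6 N, up to 9 N while pushing, and the sideways push was up to about 7.5 N.
- The two cameras differed by about 2–3 mm when locating the chute. This is small next to the roughly 15 mm margin on the rack.

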